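# Lay the milling cutters in their colour-coded kit trays

### The job

Make up the three kit trays for the mill: pick the three milling cutters out from the things on the desk and lay each one flat in the free part of the tray of its cap's colour (red, blue, yellow), wholly inside the rim and not touching the screw that is already in there. Leave the three screws and the eraser where they lie.

Things in the scene. Friction and masses are not known exactly. Their poses are not given: they have to be found in the camera images.
- cutter_red: milling cutter lying down: a square red cap, 13 mm wide, on one end of a slim light rod, in a clear square tube that can hardly be seen; whole thing 13 wide, 59 long, 13 high (mm), rigid, about 15 g; origin at the centre of its underside, y axis along the tube, z up. The whole 13 x 59 x 13 block is solid to the fingers, the clear part too; grip it across the 13 mm width at mid-length.
- cutter_blue: milling cutter lying down: a square blue cap, 13 mm wide, on one end of a slim light rod, in a clear square tube that can hardly be seen; whole thing 13 wide, 59 long, 13 high (mm), rigid, about 15 g; origin at the centre of its underside, y axis along the tube, z up. The whole 13 x 59 x 13 block is solid to the fingers, the clear part too; grip it across the 13 mm width at mid-length.
- cutter_yellow: milling cutter lying down: a square yellow cap, 13 mm wide, on one end of a slim light rod, in a clear square tube that can hardly be seen; whole thing 13 wide, 59 long, 13 high (mm), rigid, about 15 g; origin at the centre of its underside, y axis along the tube, z up. The whole 13 x 59 x 13 block is solid to the fingers, the clear part too; grip it across the 13 mm width at mid-length.
- tray_red: red shallow open kit tray fixed to the desk, 100 (x) by 130 (y) mm outside; floor 4 mm above the desk, walls 4 mm thick and 9 mm high above the desk (5 mm above the floor), so 92 x 122 mm inside; a small pull tab sticks out 9 mm on its -x side. Origin at the centre of its underside, x across, y along its longer side, z up. One cap screw already lies near one end of the longer side; the rest is free.
- tray_blue: blue shallow open kit tray fixed to the desk, 100 (x) by 130 (y) mm outside; floor 4 mm above the desk, walls 4 mm thick and 9 mm high above the desk (5 mm above the floor), so 92 x 122 mm inside; a small pull tab sticks out 9 mm on its -x side. Origin at the centre of its underside, x across, y along its longer side, z up. One cap screw already lies near one end of the longer side; the rest is free.
- tray_yellow: yellow shallow open kit tray fixed to the desk, 100 (x) by 130 (y) mm outside; floor 4 mm above the desk, walls 4 mm thick and 9 mm high above the desk (5 mm above the floor), so 92 x 122 mm inside; a small pull tab sticks out 9 mm on its -x side. Origin at the centre of its underside, x across, y along its longer side, z up. One cap screw already lies near one end of the longer side; the rest is free.
- screw_red: steel M6 cap screw, 10 x 32 x 10 mm, loose, lying in the red tray, roughly across it near one end; origin below its middle at the tray floor, y axis along the screw. Must stay where it lies.
- screw_blue: steel M6 cap screw, 10 x 32 x 10 mm, loose, lying in the blue tray, roughly across it near one end; origin below its middle at the tray floor, y axis along the screw. Must stay where it lies.
- screw_yellow: steel M6 cap screw, 10 x 32 x 10 mm, loose, lying in the yellow tray, roughly across it near one end; origin below its middle at the tray floor, y axis along the screw. Must stay where it lies.
- eraser: white eraser in a blue sleeve, 22 x 47 x 12 mm, loose on the desk among the cutters; origin at the centre of its underside, y axis along it. Must stay where it lies.

How it is judged:
At the end, for the whole second after the job is handed in: Each cutter rests level (0.05 rad) on the floor of the tray of its colour, any way round (origin within 42 mm in x, 57 mm in y of the tray centre, 1 to 6.8 mm above its underside; 12.5 if rolled on its side), not touching the screw there; screws and eraser within 10 mm of their start (x of cutter_red in the frame of tray_red between -0.042 and 0.042 m and y of cutter_red in the frame of tray_red between -0.057 and 0.057 m and (z of cutter_red in the frame of tray_red below 0.0068 m or (angle between cutter_red's own z axis and vertical above 0.8 rad and z of cutter_red in the frame of tray_red below 0.0125 m)) and z of cutter_red in the frame of tray_red above 0.001 m and angle between cutter_red's own y axis and vertical between 1.521 and 1.621 rad and contact force between cutter_red and screw_red below 0.02 N and linear speed of each of cutter_red, cutter_blue, cutter_yellow below 0.01 m/s and distance of each of screw_red, screw_blue, screw_yellow, eraser from where it was at the start of the episode below 0.01 m and x of cutter_blue in the frame of tray_blue between -0.042 and 0.042 m and y of cutter_blue in the frame of tray_blue between -0.057 and 0.057 m and (z of cutter_blue in the frame of tray_blue below 0.0068 m or (angle between cutter_blue's own z axis and vertical above 0.8 rad and z of cutter_blue in the frame of tray_blue below 0.0125 m)) and z of cutter_blue in the frame of tray_blue above 0.001 m and angle between cutter_blue's own y axis and vertical between 1.521 and 1.621 rad and contact force between cutter_blue and screw_blue below 0.02 N and x of cutter_yellow in the frame of tray_yellow between -0.042 and 0.042 m and y of cutter_yellow in the frame of tray_yellow between -0.057 and 0.057 m and (z of cutter_yellow in the frame of tray_yellow below 0.0068 m or (angle between cutter_yellow's own z axis and vertical above 0.8 rad and z of cutter_yellow in the frame of tray_yellow below 0.0125 m)) and z of cutter_yellow in the frame of tray_yellow above 0.001 m and angle between cutter_yellow's own y axis and vertical between 1.521 and 1.621 rad and contact force between cutter_yellow and screw_yellow below 0.02 N).
It fails at once if the screw in the red tray is shifted by more than 10 mm (distance of screw_red from where it was at the start of the episode above 0.01 m).
It fails at once if the screw in the blue tray is shifted by more than 10 mm (distance of screw_blue from where it was at the start of the episode above 0.01 m).
It fails at once if the screw in the yellow tray is shifted by more than 10 mm (distance of screw_yellow from where it was at the start of the episode above 0.01 m).
It fails at once if the eraser is shifted by more than 10 mm (distance of eraser from where it was at the start of the episode above 0.01 m).
It also fails if it takes over 75 s, if anything falls off the work surface, if the arm or the gripper's body presses on something with over 40 N, if the wrist force passes 120 N, or if a joint passes its speed limit or range.

### The arm

A 6-joint arm with a two-finger parallel gripper is mounted at the origin on a cart in front of the work surface, level with it; the furniture and walls round the work are solid. World frame = base frame: x ahead of the robot, y to its left, z up, the work surface at z = 0. Lengths are in m, angles in rad, forces in N, time in s.
With the tool pointing down it reaches from about 0.3 to 0.95 m from the base axis. Payload 3.1 kg.
Tool frame: the origin (TCP) lies midway between the tips of the shut fingers; the grasp point (between the pads) lies 19 mm behind it; z points along the fingers, y is the line along which they close (so a half turn about z gives the same grasp; the last joint's range is limited). The gripper opens to 85 mm and grips with 20 to 120 N. Pads are 22 mm wide; open, the fingers measure 114 mm over their backs; the gripper's body (76 mm by 85 mm) begins 54 mm behind the grasp point. The pads swing forward as they close: fully open they stand 13 mm farther back than shut.
Start: joints at [-1.277, 0.308, 1.634, -0, 1.2, -0.07], TCP at [0.222, -0.584, 0.231] pointing down, gripper open.
Joint ranges: [-3.06, 3.06], [-0.79, 1.96], [0.05, 2.63], [-1.19, 4.34], [0.05, 2.64], [-2.94, 2.94]. Speed limits (rad/s): [2.79, 2.79, 3.14, 3.14, 3.14, 3.14].

### API

Orientations are given as a 3x3 rotation matrix whose columns are the frame's x, y, z axes.
In Python, from rig import manip gives the robot as it stands. The module is installed in compiled form; this text tells all that it offers.
- The arm moves only by the shell command python3 -m pendant 'ROWS'. ROWS is JSON, a list of rows, each a list of 7 numbers: the turn, a rotation vector about the tool's x, y, z in degrees, then the shift along the tool's x, y, z in m, then the opening, from 0 (shut) to 1 (fully open). A call has 1 to 12 rows; each row shifts and turns the commanded pose from where the row before left it, along the tool's axes as they then stand; what a row does not reach is not made up. A row lasts 1/10 s, in which the tool goes at most 50 mm and 8.59 degrees, less where a joint would pass 70% of its speed; a pose out of reach is approached as far as the arm can. A call with a gripper value outside its range is refused whole. The fingers move at their own pace and stop on an object; the grip force is fixed at half the most. Time passes only in rows, so rows that do not move let the fingers close. It gives the time, the measured TCP pose, the force, the opening and the grip force at its end, in the units of the state.
- manip.observe(): the state, without advancing time (a new reading comes with each control period).
- manip.capture(name): name is "scene" or "top" or "wrist"; returns a dict with "image" (480x640x3 uint8, red, green, blue), "intrinsics" (3x3 intrinsics, pixels), "eye" and "orientation" of the camera in the world; the wrist camera has in their place "hand_eye" (4x4, takes a point from camera to tool coordinates, whose origin is the TCP and whose axes are the flange's). Camera axes: x right, y down, z forward; pixel columns grow to the right and rows downward; lengths in m; the calibration is good to about 2 mm. A picture is of the moment at which its call begins: read the wrist's pose just before it. There is no depth.
- manip.finish_job(): hands the job in; it is judged then, once.
Trained networks look in a picture, given as the dict that the camera call returned (one of the last four; its "shot" number tells which), for a name from the list of things; names that differ only in an ending like _2 or _b are one class to them, and where a whole thing is asked for, a point or a joint stands for the part that bears it (a point fixed in the world has none). Each returns a list of dicts, best first, with "conf" (0 to 1); they miss things now and then, are a little off and sometimes report something else, mostly with a low value. They report only what shows in the picture. A call takes as long as a camera call.
- manip.search_frame(picture, name): "extent" ([left, top, right, bottom] in pixels, round what is visible of it).
- manip.spot_point(picture, name): "centre" ([column, row] in pixels: a listed point, or the origin of a listed thing).
The state is a dict: "time": time; "qpos": joint angles; "joint_velocities": joint speeds; "tau": joint torques, N m; "tool_pos": TCP position; "tcp_rot": TCP orientation; "ft_force": force on the tool from outside, world axes, zero at the start; "wrist_torque": the same for the moment, N m; "gripper_width": finger opening in m; "finger_force": force on a finger pad.
Only numpy, scipy, OpenCV 4.12 (cv2) and the standard library are available. Lean on these libraries where they do the work, as an engineer would, in place of code of your own. Each camera call takes 0.05 s, during which the arm holds its last target. There are 200 camera calls.

## Working session

There is one attempt and no reset: what is moved stays moved. The work goes in short steps, Python scripts to look and compute and a shell command to move; the robot and the scene stay as the last step left them, time stands still between calls to the robot, and variables do not carry over. Pictures are saved under pics/ and viewed, at most 16 in all, crops included, and the job is handed in when it is done.

```bash
mkdir -p pics
cat > h.py <<'E'
import numpy as np, cv2
from rig import manip
def save(p,n): cv2.imwrite('pics/'+n,p['image'][:,:,::-1])
def campose(p,s=None):
    if 'eye' in p: return np.array(p['eye']),np.array(p['orientation'])
    H=np.array(p['hand_eye']); R=np.array(s['tcp_rot']); return R@H[:3,3]+np.array(s['tool_pos']), R@H[:3,:3]
def ground(p,uv,z,s=None):
    e,R=campose(p,s); d=R@np.linalg.solve(np.array(p['intrinsics']),[uv[0],uv[1],1.]); return (e+d*(z-e[2])/d[2])
E
python3 - <<'E'
from h import *
s=manip.observe(); print(s['tool_pos'],np.round(s['tcp_rot'],3).tolist(),s['gripper_width'],s['time'])
p=manip.capture('top'); save(p,'top.png'); print(p['eye'],np.round(p['orientation'],3).tolist())
for n in ['cutter_red','cutter_blue','cutter_yellow','tray_red','tray_blue','tray_yellow','screw_red','eraser']:
    z=.013 if 'cutter' in n else .0
    for d in manip.spot_point(p,n)[:3]: print(n,'pt',np.round(d['centre']),round(d['conf'],2),np.round(ground(p,d['centre'],0.003),3))
w=manip.capture('wrist'); save(w,'w0.png'); print(np.round(w['hand_eye'],3).tolist())
E
```

```text
[ 0.2221222  -0.58331131  0.23004134] [[0.935, 0.356, -0.001], [0.356, -0.935, 0.002], [0.0, -0.002, -1.0]] 0.08529585076829592 0.0
[ 0.30056903 -0.11909919  1.15194074] [[0.016, -0.985, 0.172], [-1.0, -0.014, 0.011], [-0.008, -0.172, -0.985]]
cutter_red pt [411. 302.] 0.51 [ 0.381 -0.285  0.003]
cutter_blue pt [354. 266.] 0.5 [ 0.447 -0.18   0.003]
cutter_blue pt [311. 205.] 0.22 [ 0.561 -0.098  0.003]
cutter_yellow pt [257. 259.] 0.57 [0.458 0.001 0.003]
cutter_yellow pt [411. 304.] 0.4 [ 0.378 -0.286  0.003]
tray_red pt [333. 203.] 0.65 [ 0.566 -0.14   0.003]
tray_red pt [412. 303.] 0.39 [ 0.38  -0.287  0.003]
tray_blue pt [437. 227.] 0.59 [ 0.523 -0.335  0.003]
tray_blue pt [256. 258.] 0.33 [0.459 0.003 0.003]
tray_yellow pt [215. 182.] 0.85 [0.604 0.085 0.003]
screw_red pt [310. 208.] 0.4 [ 0.555 -0.096  0.003]
eraser pt [304. 256.] 0.56 [ 0.465 -0.087  0.003]
eraser pt [460. 230.] 0.4 [ 0.518 -0.379  0.003]
[[-0.001, -0.95, -0.313, 0.082], [1.0, -0.001, -0.0, -0.0], [0.0, -0.313, 0.95, -0.142], [0.0, 0.0, 0.0, 1.0]]
```

View pics/top.png

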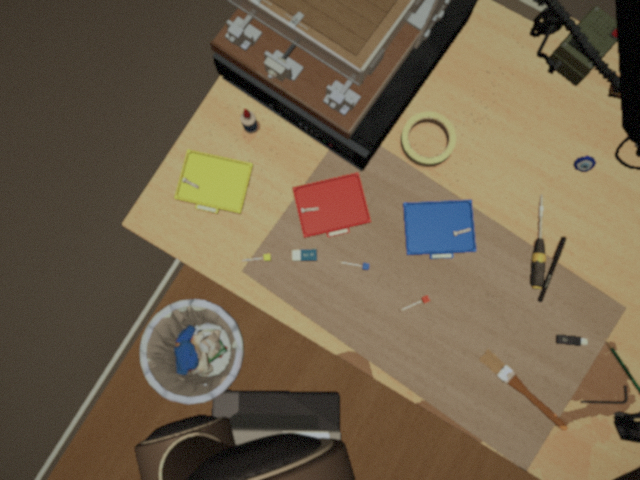

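The top view shows red cutter near (415,303), blue (355,265) and yellow (259,258). The eraser is at (304,256). The trays are at (215,182) yellow, (332,205) red and (439,228) blue. The screws sit at the left end of the yellow and red trays and the right end of the blue one.

```bash
cat >> h.py <<'E'
def mask(img,c):
    h=cv2.cvtColor(img,cv2.COLOR_RGB2HSV)
    H,S,V=cv2.split(h)
    m={'red':((H<8)|(H>172)),'blue':(H>104)&(H<126),'yellow':(H>24)&(H<36)}[c]&(S>150)&(V>70)
    return m.astype(np.uint8)
def blobs(img,c,mn=8):
    n,l,st,ce=cv2.connectedComponentsWithStats(mask(img,c))
    return sorted([(int(st[i,4]),ce[i],l==i) for i in range(1,n) if st[i,4]>=mn],key=lambda t:-t[0])
def rect(p,m,z,s=None):
    ys,xs=np.nonzero(m); P=np.array([ground(p,(x,y),z,s)[:2] for x,y in zip(xs,ys)],np.float32)
    c,wh,a=cv2.minAreaRect(P*1000); 
    if wh[0]<wh[1]: a+=90
    return np.array(c)/1000,sorted(wh),(a+90)%180-90   # long axis angle, deg
def plan(x,y,z,long=None):
    """long: world angle (deg) of cutter long axis; tool x goes along it"""
    s=manip.observe(); R=np.array(s['tcp_rot']); d=R.T@(np.array([x,y,z])-s['tool_pos'])
    yaw=np.degrees(np.arctan2(R[1,0],R[0,0])); out=[np.round(d,4).tolist()]
    if long is not None:
        t=((long-yaw)+90)%180-90; out+=['tool z turn',round(-t,1),'q6',round(s['qpos'][5],2)]
    print('plan',out, 'tilt',np.round(R[:2,2],3))
E
python3 - <<'E'
from h import *
p=manip.capture('top')
for c in ['red','blue','yellow']:
    b=[t for t in blobs(p['image'],c) ]
    for t in b[:4]:
        r=rect(p,t[2],.009 if t[0]>500 else .01); print(c,t[0],np.round(t[1]),np.round(r[0],3),np.round(r[1]),round(r[2],1))
for n,uv in dict(sr=(310,210),sb=(461,232),sy=(190,183)).items(): print(n,ground(p,uv,.009)[:2])
plan(.385,-.28,.20)
E
```

```text
red 3315 [332. 204.] [ 0.562 -0.136] [ 98. 128.] -75.8
red 28 [246. 113.] [0.74 0.03] [ 8. 12.] 2.0
red 26 [614.  33.] [ 0.916 -0.69 ] [ 8. 14.] -20.4
red 25 [425. 299.] [ 0.387 -0.309] [7. 9.] -89.1
blue 1195 [443. 215.] [ 0.526 -0.337] [ 86. 124.] -86.9
blue 514 [186. 352.] [0.289 0.124] [35. 78.] 8.8
blue 362 [453. 245.] [ 0.49 -0.34] [ 35. 124.] -83.0
blue 16 [586. 158.] [ 0.657 -0.617] [ 6. 25.] -89.2
sr [ 0.55061653 -0.09682489]
sb [ 0.51264632 -0.37860707]
sy [0.59975213 0.1313446 ]
plan [[0.2602, -0.2264, 0.0313]] tilt [ 0. -0.]
```

View pics/w0.png

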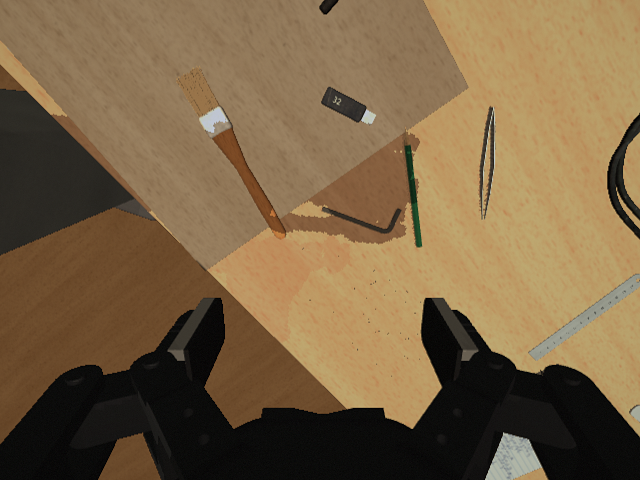

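The wrist view shows the brush, USB stick and hex key, and no cutters. Next I go above the red cutter.

```bash
python3 -m pendant '[[0,0,0,0.035,-0.03,0.004,1],[0,0,0,0.035,-0.03,0.004,1],[0,0,0,0.035,-0.03,0.004,1],[0,0,0,0.035,-0.03,0.004,0.45],[0,0,0,0.035,-0.03,0.004,0.45],[0,0,0,0.035,-0.03,0.004,0.45],[0,0,0,0.035,-0.03,0.004,0.45],[0,0,0,0.015,-0.016,0,0.45],[0,0,0,0,0,0,0.45],[0,0,0,0,0,0,0.45]]'
python3 - <<'E'
from h import *
s=manip.observe(); p=manip.capture('wrist'); save(p,'w1.png'); print(s['tool_pos'])
for c in ['red','blue','yellow']:
    for t in blobs(p['image'],c,60)[:3]:
        r=rect(p,t[2],.009 if t[0]>8000 else .013,s); print(c,t[0],np.round(t[1]),np.round(r[0],3),np.round(r[1]),round(r[2],1))
print(manip.spot_point(p,'cutter_red')[:2])
E
```

```text
time: 1.55
tool_pos: [0.3852, -0.2805, 0.2036]
tcp_rot: [[0.934, 0.357, 0.0], [0.357, -0.934, -0.001], [-0.0, 0.001, -1.0]]
ft_force: [-0.8, 0.1, -0.8]
gripper_width: 0.0383
finger_force: 0.0
[ 0.38521839 -0.28048043  0.20361175]
red 2395 [251.   9.] [ 0.514 -0.152] [ 21. 128.] -69.1
red 164 [352. 212.] [ 0.39 -0.31] [12. 14.] 22.7
blue 16188 [436.  84.] [ 0.519 -0.339] [107. 128.] -86.4
yellow 213 [66. 16.] [ 0.461 -0.02 ] [11. 12.] 7.9
yellow 78 [579. 218.] [ 0.465 -0.524] [ 8. 11.] -15.1
[{'centre': [328.0, 210.3], 'conf': 0.56}]
```

View pics/w1.png

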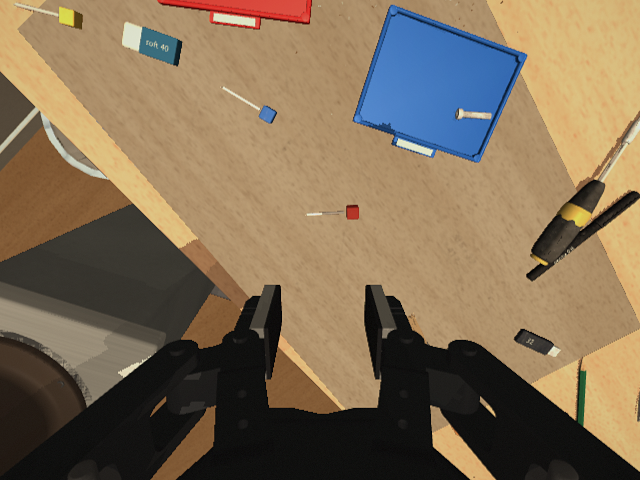

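The view has the red cap at (352,212) with its rod running to (307,214), and the blue cap at (268,114) with its rod to (223,88). The blue tray's screw is at (473,114), and the eraser is at (152,44).

```bash
cat >> h.py <<'E'
def cutter(p,cap,tip,s):
    a=ground(p,cap,.0065,s)[:2]; b=ground(p,tip,.0065,s)[:2]; d=b-a; L=np.linalg.norm(d); u=d/L
    ang=(np.degrees(np.arctan2(u[1],u[0]))+90)%180-90
    return a,b,L,u,ang
E
python3 - <<'E'
from h import *
s=manip.observe(); p=manip.capture('wrist')
for n,c,t in [('red',(352,212),(307,214)),('blue',(268,114),(223,88))]:
    a,b,L,u,ang=cutter(p,c,t,s); print(n,a,b,L,ang,'mid',a+u*.0225)
    print(manip.search_frame(p,'cutter_'+n)[:1])
a,b,L,u,ang=cutter(p,(352,212),(307,214),s); m=a+u*.0225
plan(m[0],m[1],.09,ang)
# crop enlarged
cv2.imwrite('pics/c1.png',cv2.resize(p['image'][190:235,285:375,::-1],None,fx=6,fy=6,interpolation=cv2.INTER_CUBIC))
E
```

```text
red [ 0.38792193 -0.31197345] [ 0.36974057 -0.26989634] 0.04583716652398869 -66.63100504162725 mid [ 0.37899728 -0.29131914]
[{'extent': [304.5, 201.1, 358.0, 219.1], 'conf': 0.6}]
blue [ 0.4474747  -0.20308795] [ 0.45429332 -0.15789163] 0.04570777462235602 81.42067405863804 mid [ 0.45083122 -0.18083972]
[{'extent': [223.3, 81.9, 275.5, 121.9], 'conf': 0.84}]
plan [[-0.0087, 0.0072, 0.1134], 'tool z turn', np.float64(87.4), 'q6', np.float64(0.49)] tilt [ 0. -0.]
```

View pics/c1.png

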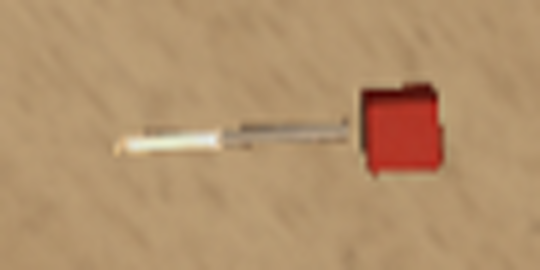

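```bash
python3 -m pendant '[[0,0,0,-0.009,0.007,0.03,0.45],[0,0,8.5,0,0,0.01,0.45],[0,0,8.5,0,0,0.01,0.45],[0,0,8.5,0,0,0.01,0.45],[0,0,8.5,0,0,0.01,0.45],[0,0,8.5,0,0,0.01,0.45],[0,0,8.5,0,0,0,0.45],[0,0,8.5,0,0,0,0.45],[0,0,8.5,0,0,0,0.45],[0,0,8.5,0,0,0,0.45],[0,0,8.5,0,0,0,0.45],[0,0,2.4,0,0,0,0.45]]'
python3 - <<'E'
from h import *
s=manip.observe(); p=manip.capture('wrist'); s=manip.observe(); save(p,'w2.png'); print(s['tool_pos'],s['qpos'][5],s['gripper_width'])
plan(.379,-.2915,.1,-66.6)
for t in blobs(p['image'],'red',60)[:3]: print(t[0],t[1])
E
```

```text
time: 3.0
tool_pos: [0.3787, -0.2911, 0.1232]
tcp_rot: [[0.393, -0.919, -0.0], [-0.919, -0.393, -0.0], [0.0, 0.0, -1.0]]
ft_force: [-0.7, -0.0, -0.8]
gripper_width: 0.0383
finger_force: 0.0
[ 0.37869987 -0.29101896  0.12325406] 1.9906345145330622 0.038601704948117925
plan [[0.0006, -0.0001, 0.0233], 'tool z turn', np.float64(-0.2), 'q6', np.float64(1.99)] tilt [-0. -0.]
15678 [ 58.80941447 298.07883659]
286 [323.5        197.55944056]
```

View pics/w2.png

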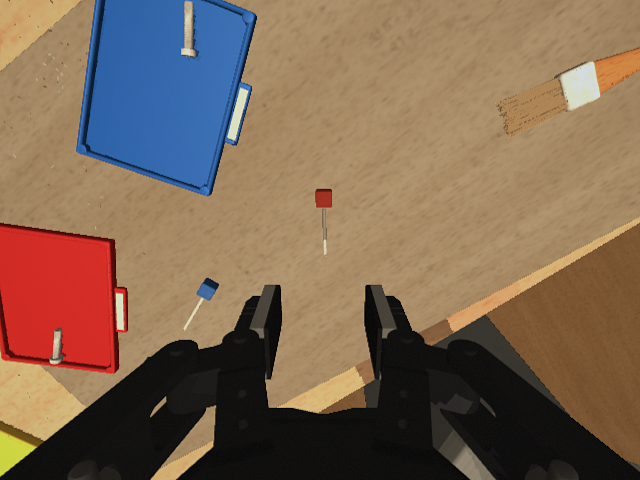

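The red cap is at (323,198) and the rod tip at (324,253). The cutter is lined up between the fingers, so I descend.

```bash
python3 - <<'E'
from h import *
s=manip.observe(); p=manip.capture('wrist')
a,b,L,u,ang=cutter(p,(323.5,199),(324.5,254),s); print(a+u*.023,L,ang); m=a+u*.023; plan(m[0],m[1],.004,ang)
E
python3 -m pendant '[[0,0,0,0,0,0.04,0.45],[0,0,0,0,0,0.04,0.45],[0,0,0,0,0,0.02,0.45],[0,0,0,0,0,0,0.45]]'
```

```text
[ 0.37892653 -0.28943906] 0.04535125326192898 -65.80230983762263
plan [[-0.0013, -0.0008, 0.1193], 'tool z turn', np.float64(-0.8), 'q6', np.float64(1.99)] tilt [ 0. -0.]
time: 3.5
tool_pos: [0.3763, -0.2883, 0.0202]
tcp_rot: [[0.398, -0.917, -0.006], [-0.917, -0.398, 0.005], [-0.007, 0.003, -1.0]]
ft_force: [-0.2, 0.9, 0.1]
gripper_width: 0.0382
finger_force: 0.0
```

```bash
python3 -m pendant '[[0,0,0,0,0,0.008,0.45],[0,0,0,0,0,0.008,0.45],[0,0,0,0,0,0,0.45],[0,0,0,0,0,0,0.0],[0,0,0,0,0,0,0.0],[0,0,0,0,0,0,0.0],[0,0,0,0,0,0,0],[0,0,0,0,0,0,0]]'
```

```text
time: 4.3
tool_pos: [0.3797, -0.2907, 0.0082]
tcp_rot: [[0.398, -0.917, 0.001], [-0.917, -0.398, -0.001], [0.001, -0.001, -1.0]]
ft_force: [-0.6, 0.7, 5.4]
gripper_width: 0.0104
finger_force: 59.1
```

```bash
python3 -m pendant '[[0,0,0,0,0,-0.02,0],[0,0,0,0,0,-0.04,0],[0,0,0,0,0,-0.04,0],[0,0,0,0,0,-0.02,0],[0,0,0,0,0,0,0]]'
python3 - <<'E'
from h import *
p=manip.capture('wrist'); save(p,'w3.png')
E
```

```text
time: 4.8
tool_pos: [0.3814, -0.2923, 0.1309]
tcp_rot: [[0.398, -0.917, 0.006], [-0.917, -0.398, -0.006], [0.008, -0.003, -1.0]]
ft_force: [-1.0, -0.7, 0.0]
gripper_width: 0.0099
finger_force: 58.7
```

View pics/w3.png

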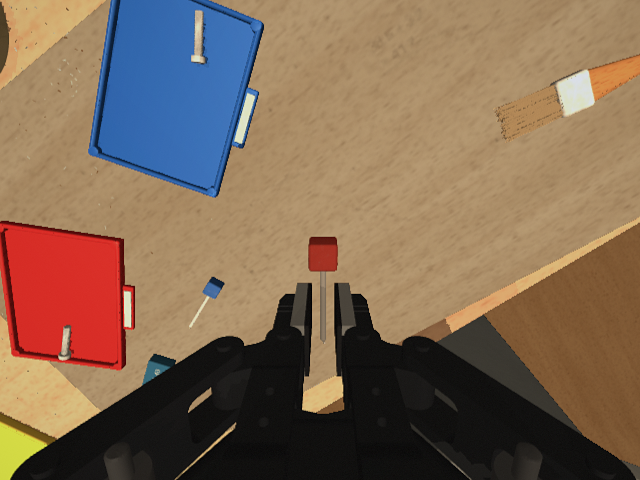

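The red cutter is held with its cap at (323,254). The red tray has its screw at (65,343), and the blue tray has its screw at (199,40).

Run:
```python
from h import *
s=manip.observe(); p=manip.capture('wrist')
for n,cs in dict(red=[(0,222),(123,238),(124,368),(14,350)],blue=[(90,155),(216,195),(263,22)]).items():
    P=np.array([ground(p,c,.009,s)[:2] for c in cs]); print(n,np.round(P,4).tolist(), np.round([np.linalg.norm(P[i]-P[i-1]) for i in range(len(P))],3),np.round(P.mean(0),4))
    for i in range(len(P)): d=P[i]-P[i-1]; print(np.degrees(np.arctan2(d[1],d[0])))
print('blue centre',np.round((np.array(ground(p,(90,155),.009,s))+ground(p,(263,22),.009,s))/2,4))
print('sr',ground(p,(65,343),.009,s),'sb',ground(p,(199,38),.009,s))
```

```text
red [[0.6182, -0.1909], [0.5253, -0.2165], [0.4952, -0.0918], [0.5909, -0.0716]] [0.122 0.096 0.128 0.098] [ 0.5574 -0.1427]
-77.13001926931608
-164.59079190754665
103.60069087716971
11.920299906587312
blue [[0.5632, -0.2715], [0.4674, -0.2799], [0.4749, -0.4046]] [0.16  0.096 0.125] [ 0.5018 -0.3187]
56.42818987549194
-174.9864981482722
-86.58295255452948
blue centre [ 0.519  -0.3381  0.009 ]
sr [ 0.54998359 -0.09746603  0.009     ] sb [ 0.511323   -0.37849531  0.009     ]
```

Run:
```python
from h import *
p=manip.capture('scene'); save(p,'s1.png'); print(p['eye'])
K=np.array(p['intrinsics']); R=np.array(p['orientation'])
for z in (0,.1,.2,.3):
    q=K@(R.T@(np.array([.636,-.2,z])-p['eye'])); print(z,q[:2]/q[2])
t=manip.capture('top'); print(ground(t,(365,166),0),ground(t,(365,166),.05))
```

```text
[-0.24820422 -0.64490835  0.53629927]
0 [394.24065541 250.21313133]
0.1 [398.42489826 199.57042653]
0.2 [402.99698578 144.23356225]
0.3 [408.01346362  83.51815559]
[ 0.64015747 -0.20044169  0.        ] [ 0.62541763 -0.19691102  0.05      ]
```

View pics/s1.png

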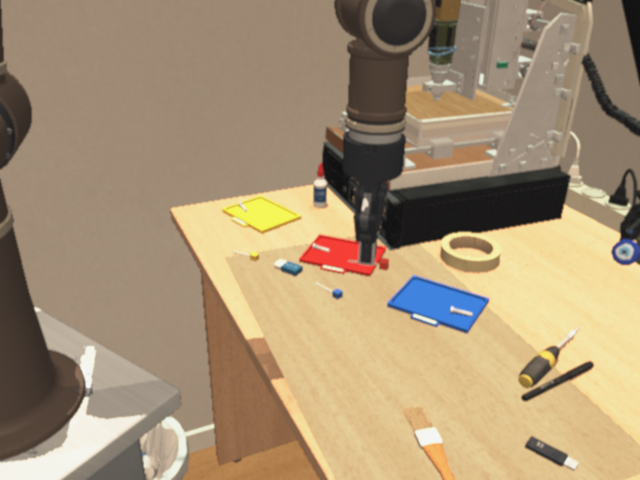

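The machine's black base corner at (390,240) is about 0.1 m high, and the red placement stays about 90 mm clear of it.

Run:
```python
from h import *
plan(.556,-.160,.08,-76)
```

```text
plan [[-0.0474, -0.2148, 0.0456], 'tool z turn', np.float64(9.4), 'q6', np.float64(1.99)] tilt [-0.002  0.002]
```

```bash
python3 -m pendant '[[0,0,0,-0.01,-0.04,0,0],[0,0,0,-0.01,-0.043,0,0],[0,0,0,-0.01,-0.043,0.005,0],[0,0,0,-0.01,-0.043,0.02,0],[0,0,0,-0.007,-0.045,0.02,0],[0,0,5,0,0,0,0],[0,0,4.4,0,0,0,0],[0,0,0,0,0,0,0],[0,0,0,0,0,0,0]]'
python3 - <<'E'
from h import *
plan(.556,-.160,.013,-76)
p=manip.capture('wrist'); save(p,'w4.png')
E
```

```text
time: 5.9
tool_pos: [0.5555, -0.1615, 0.0806]
tcp_rot: [[0.244, -0.97, -0.003], [-0.97, -0.244, 0.001], [-0.002, 0.002, -1.0]]
ft_force: [-0.6, -0.1, -0.6]
gripper_width: 0.0101
finger_force: 58.8
plan [[-0.0012, -0.001, 0.0676], 'tool z turn', np.float64(0.1), 'q6', np.float64(2.54)] tilt [-0.003  0.001]
```

View pics/w4.png

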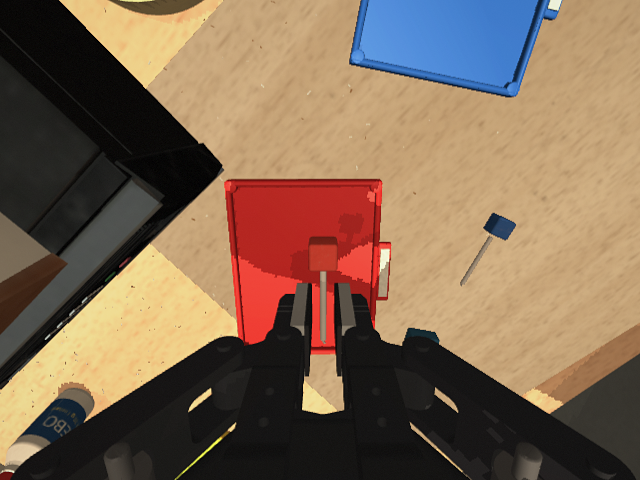

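The cutter is inside the red tray outline, with the cap at (323,254) and the tray spanning about (228–382, 180–350).

```bash
python3 -m pendant '[[0,0,0,0,0,0.03,0],[0,0,0,0,0,0.025,0],[0,0,0,0,0,0.007,0],[0,0,0,0,0,0.003,0],[0,0,0,0,0,0,0],[0,0,0,0,0,0,0]]'
```

```text
time: 6.55
tool_pos: [0.5578, -0.1624, 0.0186]
tcp_rot: [[0.243, -0.97, 0.002], [-0.97, -0.243, -0.001], [0.001, -0.002, -1.0]]
ft_force: [0.1, 0.4, -0.1]
gripper_width: 0.0101
finger_force: 58.8
```

```bash
python3 -m pendant '[[0,0,0,0,0,0.003,0],[0,0,0,0,0,0,0],[0,0,0,0,0,0,0]]'
```

```text
time: 6.85
tool_pos: [0.5569, -0.1619, 0.0147]
tcp_rot: [[0.243, -0.97, 0.001], [-0.97, -0.243, -0.0], [0.0, -0.0, -1.0]]
ft_force: [-0.5, -0.1, 0.2]
gripper_width: 0.0103
finger_force: 58.8
```

```bash
python3 -m pendant '[[0,0,0,0,0,0.001,0],[0,0,0,0,0,0,0],[0,0,0,0,0,0,0]]'
```

```text
time: 7.15
tool_pos: [0.5566, -0.1618, 0.0132]
tcp_rot: [[0.243, -0.97, -0.0], [-0.97, -0.243, 0.0], [-0.0, 0.0, -1.0]]
ft_force: [-0.3, -0.3, -0.3]
gripper_width: 0.0105
finger_force: 58.8
```

```bash
python3 -m pendant '[[0,0,0,0,0,0,0.3],[0,0,0,0,0,0,0.3],[0,0,0,0,0,0,0.3],[0,0,0,0,0,-0.01,0.3],[0,0,0,0,0,-0.03,0.3],[0,0,0,0,0,-0.05,0.3],[0,0,0,0,0,-0.03,0.35],[0,0,0,0,0,0,0.35],[0,0,0,0,0,0,0.35]]'
python3 - <<'E'
from h import *
p=manip.capture('wrist'); save(p,'w5.png')
plan(.451,-.181,.12,81.4)
E
```

```text
time: 8.05
tool_pos: [0.5574, -0.1622, 0.135]
tcp_rot: [[0.243, -0.97, 0.003], [-0.97, -0.243, -0.001], [0.002, -0.002, -1.0]]
ft_force: [0.3, 0.2, 0.1]
gripper_width: 0.0302
finger_force: 0.0
plan [[-0.0068, 0.1067, 0.0133], 'tool z turn', np.float64(22.6), 'q6', np.float64(2.54)] tilt [-0.  0.]
```

View pics/w5.png

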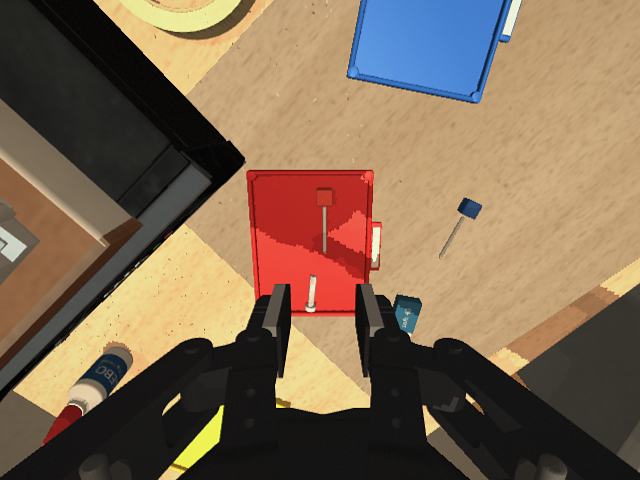

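The red cutter lies in its tray, cap at (324,197) and rod tip at (324,252), with the screw clear at (312,293). The blue cap is at (470,208) with its rod tip at (441,257).

```bash
python3 -m pendant '[[0,0,0,-0.003,0.035,0,0.45],[0,0,0,-0.003,0.035,0,0.45],[0,0,0,0,0.036,0,0.45],[0,0,-8.5,0,0,0,0.45],[0,0,-8.5,0,0,0,0.45],[0,0,-8.5,0,0,0,0.45],[0,0,-8.5,0,0,0,0.45],[0,0,-8.5,0,0,0,0.45],[0,0,-8.5,0,0,0,0.45],[0,0,-8.5,0,0,0,0.45],[0,0,-8.5,0,0,0,0.45],[0,0,-8.5,0,0,0,0.45]]' >/dev/null
python3 -m pendant '[[0,0,-8.5,0,0,0,0.45],[0,0,-8.5,0,0,0,0.45],[0,0,-8.5,0,0,0,0.45],[0,0,-8.5,0,0,0,0.45],[0,0,-8.5,0,0,0,0.45],[0,0,-8.5,0,0,0,0.45],[0,0,-8.5,0,0,0,0.45],[0,0,-8.5,0,0,0,0.45],[0,0,-8.5,0,0,0,0.45],[0,0,-4.4,0,0,0,0.45],[0,0,0,0,0,0,0.45],[0,0,0,0,0,0,0.45]]'
python3 - <<'E'
from h import *
s=manip.observe(); p=manip.capture('wrist'); save(p,'w6.png')
for c in('blue','yellow'):
  for t in blobs(p['image'],c,60)[:3]: print(c,t[0],t[1],ground(p,t[1],.008,s))
plan(.451,-.181,.12,81.4)
E
```

```text
time: 10.5
tool_pos: [0.4513, -0.1812, 0.1319]
tcp_rot: [[0.15, 0.989, -0.003], [0.989, -0.15, 0.001], [0.001, -0.003, -1.0]]
ft_force: [-1.4, -0.2, 0.4]
gripper_width: 0.0381
finger_force: 0.0
blue 2034 [442.88495575 324.88741396] [ 0.54408469 -0.28923421  0.008     ]
blue 480 [369.65208333 366.87291667] [ 0.47468708 -0.32446267  0.008     ]
blue 132 [435.53787879 412.54545455] [ 0.53263879 -0.38792834  0.008     ]
plan [[0.0003, -0.0006, 0.0122], 'tool z turn', np.float64(-0.0), 'q6', np.float64(-0.32)] tilt [-0.002  0.001]
```

View pics/w6.png

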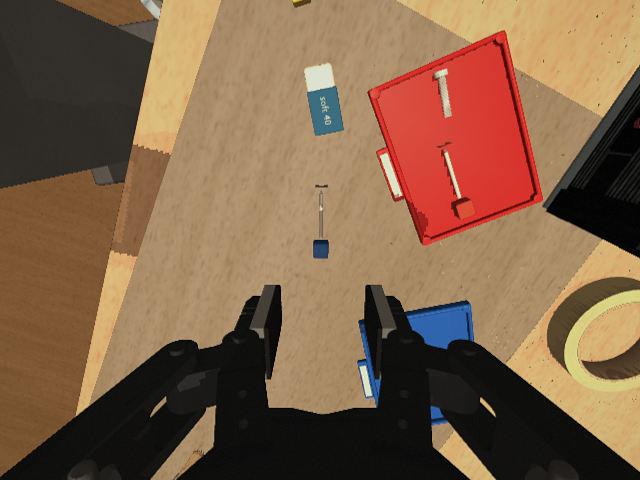

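The blue cutter is lined up between the fingers, cap at (321,249) and tip at (321,188). Red still lies well clear of its screw.

```bash
python3 -m pendant '[[0,0,0,0,0,0.045,0.45],[0,0,0,0,0,0.045,0.45],[0,0,0,0,0,0.025,0.45],[0,0,0,0,0,0.008,0.45],[0,0,0,0,0,0.004,0.45],[0,0,0,0,0,0,0.45],[0,0,0,0,0,0,0.45],[0,0,0,0,0,0,0],[0,0,0,0,0,0,0],[0,0,0,0,0,0,0],[0,0,0,0,0,0,0],[0,0,0,0,0,0,0]]'
```

```text
time: 11.75
tool_pos: [0.4534, -0.1823, 0.0077]
tcp_rot: [[0.149, 0.989, 0.002], [0.989, -0.149, -0.001], [-0.001, 0.002, -1.0]]
ft_force: [-1.2, 0.2, 6.3]
gripper_width: 0.0104
finger_force: 58.9
```

```bash
python3 -m pendant '[[0,0,0,0,0,-0.02,0],[0,0,0,0,0,-0.04,0],[0,0,0,0,0,-0.04,0],[0,0,0,0,0,0,0]]'
python3 - <<'E'
from h import *
plan(.515,-.316,.08,-86.6)
E
```

```text
time: 12.15
tool_pos: [0.4571, -0.1842, 0.1122]
tcp_rot: [[0.149, 0.989, 0.012], [0.989, -0.149, -0.006], [-0.004, 0.012, -1.0]]
ft_force: [1.0, -1.2, 0.5]
gripper_width: 0.0105
finger_force: 58.7
plan [[-0.1216, 0.0764, 0.0337], 'tool z turn', np.float64(-12.0), 'q6', np.float64(-0.32)] tilt [ 0.012 -0.006]
```

```bash
python3 -m pendant '[[0,0,0,-0.03,0.02,0,0],[0,0,0,-0.03,0.02,0.005,0],[0,0,0,-0.03,0.02,0.01,0],[0,0,0,-0.033,0.022,0.015,0],[0,0,-6,0,0,0,0],[0,0,-6,0,0,0,0],[0,0,0,0,0,0,0],[0,0,0,0,0,0,0],[0,0,0,0,0,0,0]]'
python3 - <<'E'
from h import *
plan(.515,-.316,.013,-86.6)
p=manip.capture('wrist'); save(p,'w7.png')
E
```

```text
time: 13.05
tool_pos: [0.515, -0.3153, 0.0763]
tcp_rot: [[-0.059, 0.998, -0.0], [0.998, 0.059, 0.0], [0.0, -0.0, -1.0]]
ft_force: [-0.3, 0.5, -0.1]
gripper_width: 0.0101
finger_force: 58.8
plan [[-0.0007, -0.0001, 0.0633], 'tool z turn', np.float64(-0.0), 'q6', np.float64(-0.68)] tilt [-0.  0.]
```

View pics/w7.png

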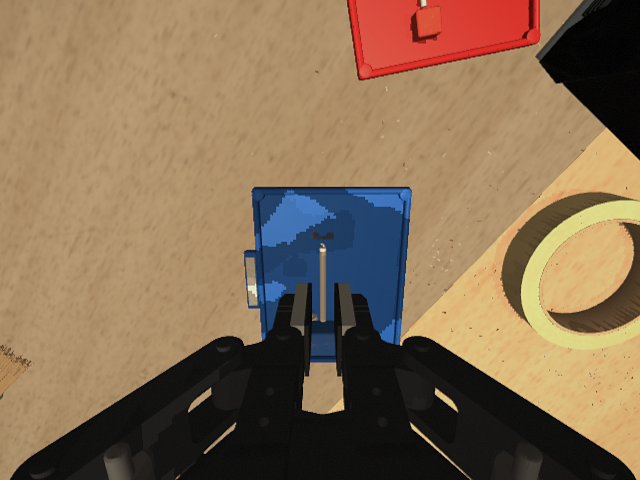

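The blue cutter sits over the free half of its tray, tip at (322,243) and tray top edge at row 188. I lower it.

```bash
python3 -m pendant '[[0,0,0,0,0,0.03,0],[0,0,0,0,0,0.025,0],[0,0,0,0,0,0.005,0],[0,0,0,0,0,0.003,0],[0,0,0,0,0,0,0],[0,0,0,0,0,0,0],[0,0,0,0,0,0,0],[0,0,0,0,0,0,0]]'
```

```text
time: 13.9
tool_pos: [0.5158, -0.3161, 0.0143]
tcp_rot: [[-0.06, 0.998, 0.001], [0.998, 0.06, -0.001], [-0.001, 0.001, -1.0]]
ft_force: [0.4, -0.6, -0.4]
gripper_width: 0.0105
finger_force: 58.8
```

```bash
python3 -m pendant '[[0,0,0,0,0,0.0015,0],[0,0,0,0,0,0,0],[0,0,0,0,0,0,0.3],[0,0,0,0,0,0,0.3],[0,0,0,0,0,0,0.3],[0,0,0,0,0,-0.01,0.3],[0,0,0,0,0,-0.03,0.3],[0,0,0,0,0,-0.05,0.3],[0,0,0,0,0,-0.03,0.35],[0,0,0,0,0,0,0.45],[0,0,0,0,0,0,0.45]]'
python3 - <<'E'
from h import *
p=manip.capture('wrist'); save(p,'w8.png')
plan(.457,.003,.13,-83)
E
```

```text
time: 15.0
tool_pos: [0.5159, -0.3161, 0.1336]
tcp_rot: [[-0.06, 0.998, 0.002], [0.998, 0.06, -0.002], [-0.002, 0.002, -1.0]]
ft_force: [-0.5, -0.3, 0.4]
gripper_width: 0.0384
finger_force: 0.0
plan [[0.3212, -0.0385, 0.0019], 'tool z turn', np.float64(-3.6), 'q6', np.float64(-0.68)] tilt [-0.  0.]
```

View pics/w8.png

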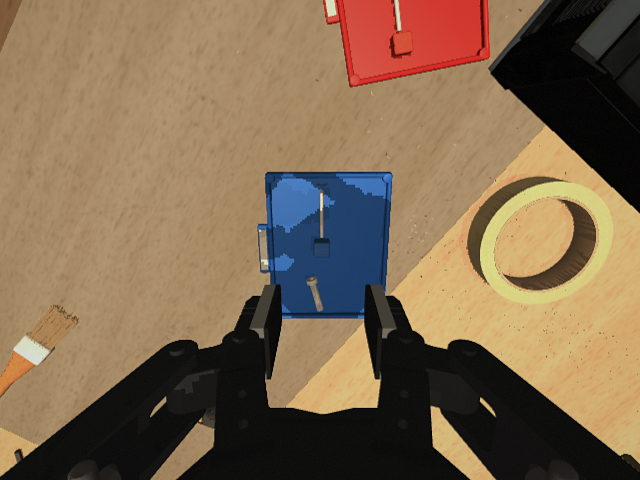

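The blue cutter lies flat in its tray, cap at (321,247) and tip at (321,190), with its screw clear at (316,293).

```bash
python3 -m pendant '[[0,0,0,0.036,-0.004,0,0.45],[0,0,0,0.036,-0.005,0,0.45],[0,0,0,0.036,-0.005,0,0.45],[0,0,0,0.036,-0.005,0,0.45],[0,0,0,0.036,-0.005,0,0.45],[0,0,0,0.036,-0.005,0,0.45],[0,0,0,0.036,-0.005,0,0.45],[0,0,0,0.036,-0.004,0,0.45],[0,0,0,0.033,0,0,0.45],[0,0,-3.6,0,0,0,0.45],[0,0,0,0,0,0,0.45],[0,0,0,0,0,0,0.45]]'
python3 - <<'E'
from h import *
s=manip.observe(); p=manip.capture('wrist'); save(p,'w9.png')
for t in blobs(p['image'],'yellow',60)[:3]: print(t[0],t[1],ground(p,t[1],.008,s))
print(manip.search_frame(p,'cutter_yellow')[:1],s['qpos'][5])
E
```

```text
time: 16.25
tool_pos: [0.4568, 0.0025, 0.1305]
tcp_rot: [[-0.122, 0.993, -0.003], [0.993, 0.122, 0.0], [0.0, -0.003, -1.0]]
ft_force: [0.2, 0.1, -0.2]
gripper_width: 0.0386
finger_force: 0.0
22177 [533.65540876 133.99553592] [0.60413842 0.09147725 0.008     ]
95 [456.04210526 137.73684211] [0.54799447 0.08195887 0.008     ]
79 [476.98734177  90.21518987] [0.55490044 0.11566407 0.008     ]
[{'extent': [317.2, 195.4, 328.7, 256.8], 'conf': 0.76}] -0.21149409674080846
```

View pics/w9.png

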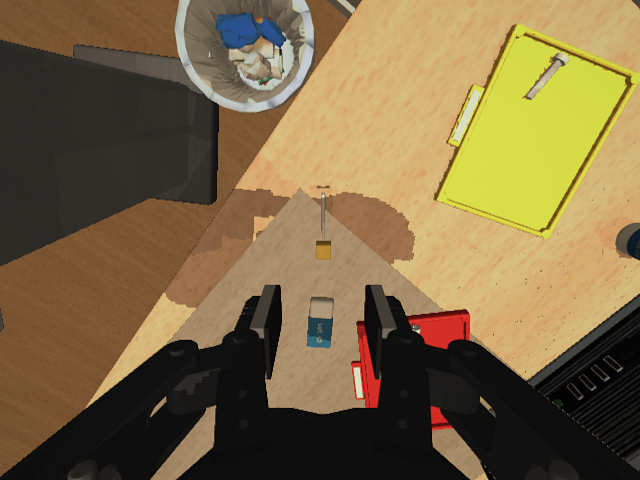

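The yellow cutter is aligned, cap at (323,250) and tube end at (323,187), with the eraser clear at (320,322). The yellow tray corners are (517,25), (637,78), (548,236) and (437,200), and its screw is at (547,76).

```bash
python3 - <<'E'
from h import *
s=manip.observe(); p=manip.capture('wrist')
P=np.array([ground(p,c,.009,s)[:2] for c in [(517,25),(637,78),(548,236),(437,200)]]); print(np.round(P,4).tolist(),P.mean(0))
for i in range(4): d=P[i]-P[i-1]; print(np.linalg.norm(d),np.degrees(np.arctan2(d[1],d[0])))
print('screw',ground(p,(547,76),.009,s))
E
python3 -m pendant '[[0,0,0,0,0.001,0.045,0.45],[0,0,0,0,0,0.045,0.45],[0,0,0,0,0,0.025,0.45],[0,0,0,0,0,0.006,0.45],[0,0,0,0,0,0.004,0.45],[0,0,0,0,0,0,0.45],[0,0,0,0,0,0,0.45],[0,0,0,0,0,0,0],[0,0,0,0,0,0,0],[0,0,0,0,0,0,0],[0,0,0,0,0,0,0],[0,0,0,0,0,0,0]]'
```

```text
[[0.5718, 0.158], [0.6651, 0.1362], [0.641, 0.0152], [0.5452, 0.0336]] [0.60579353 0.08573906]
0.1272016886250222 77.94176315805453
0.0957672670888819 -13.10150763460051
0.12343427260936306 -101.25115768087409
0.09751131000933337 169.1381523064377
screw [0.6019792  0.12993155 0.009     ]
time: 17.6
tool_pos: [0.4601, 0.0026, 0.0081]
tcp_rot: [[-0.123, 0.992, 0.002], [0.992, 0.123, -0.0], [-0.001, 0.002, -1.0]]
ft_force: [-2.0, -0.0, 5.7]
gripper_width: 0.01
finger_force: 58.7
```

```bash
python3 -m pendant '[[0,0,0,0,0,-0.02,0],[0,0,0,0,0,-0.04,0],[0,0,0,0,0,-0.04,0],[0,0,0,0,0,0,0],[0,0,0,0,0,0,0]]'
python3 - <<'E'
from h import *
plan(.599,.064,.08,78.3)
E
```

```text
time: 18.1
tool_pos: [0.4602, 0.0026, 0.1084]
tcp_rot: [[-0.123, 0.992, 0.004], [0.992, 0.123, -0.0], [-0.001, 0.004, -1.0]]
ft_force: [-0.4, -0.5, -0.1]
gripper_width: 0.0103
finger_force: 58.7
plan [[0.0439, 0.1452, 0.0289], 'tool z turn', np.float64(18.8), 'q6', np.float64(-0.21)] tilt [ 0.004 -0.   ]
```

```bash
python3 -m pendant '[[0,0,0,0.011,0.036,0,0],[0,0,0,0.011,0.036,0.005,0],[0,0,0,0.011,0.036,0.01,0],[0,0,0,0.011,0.037,0.013,0],[0,0,6.3,0,0,0,0],[0,0,6.3,0,0,0,0],[0,0,6.2,0,0,0,0],[0,0,0,0,0,0,0],[0,0,0,0,0,0,0],[0,0,0,0,0,0,0]]'
python3 - <<'E'
from h import *
plan(.599,.064,.0125,78.3)
p=manip.capture('wrist'); save(p,'w10.png')
E
```

```text
time: 19.1
tool_pos: [0.5968, 0.064, 0.078]
tcp_rot: [[0.202, 0.979, -0.001], [0.979, -0.202, -0.0], [-0.0, -0.001, -1.0]]
ft_force: [0.8, -0.7, 0.1]
gripper_width: 0.0105
finger_force: 58.8
plan [[0.0005, 0.0023, 0.0655], 'tool z turn', np.float64(0.0), 'q6', np.float64(0.24)] tilt [-0.001 -0.   ]
```

View pics/w10.png

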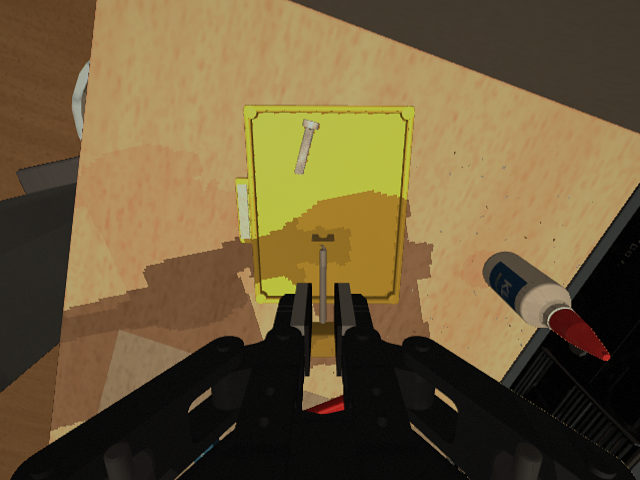

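The tray's near edge is at row 300 and the screw is at (306,147). I check the near-end clearance before lowering.

Run:
```python
from h import *
s=manip.observe(); p=manip.capture('wrist'); R=np.array(s['tcp_rot'])
for uv in [(257,302),(399,302),(246,106),(413,106),(299,173)]:
    print(uv,np.round((R.T@(ground(p,uv,.009,s)-s['tool_pos']))[:2],4))
```

```text
(257, 302) [-0.0388 -0.0442]
(399, 302) [-0.0388  0.0541]
(246, 106) [ 0.0887 -0.0428]
(413, 106) [0.0886 0.0534]
(299, 173) [ 0.0502 -0.0131]
```

```bash
python3 -m pendant '[[0,0,0,0.003,0.003,0.03,0],[0,0,0,0,0,0.025,0],[0,0,0,0,0,0.006,0],[0,0,0,0,0,0.004,0],[0,0,0,0,0,0,0],[0,0,0,0,0,0,0],[0,0,0,0,0,0,0],[0,0,0,0,0,0,0]]'
```

```text
time: 20.0
tool_pos: [0.6018, 0.0665, 0.0148]
tcp_rot: [[0.204, 0.979, 0.002], [0.979, -0.204, 0.0], [0.0, 0.002, -1.0]]
ft_force: [-0.7, 0.6, 0.5]
gripper_width: 0.0104
finger_force: 58.8
```

```bash
python3 -m pendant '[[0,0,0,0,0,0.002,0],[0,0,0,0,0,0,0],[0,0,0,0,0,0,0.3],[0,0,0,0,0,0,0.3],[0,0,0,0,0,0,0.3],[0,0,0,0,0,-0.01,0.3],[0,0,0,0,0,-0.03,0.3],[0,0,0,0,0,-0.05,0.3],[0,0,0,0,0,-0.04,0.3],[0,0,0,0,0,0,0.3],[0,0,0,0,0,0,0.3]]'
python3 - <<'E'
from h import *
p=manip.capture('wrist'); t=manip.capture('top')
a=p['image'][:,:,::-1]; b=cv2.resize(t['image'][130:310,150:510,::-1],(640,320))
cv2.imwrite('pics/end.png',cv2.resize(np.vstack([a,b]),(480,600)))
E
```

```text
time: 21.1
tool_pos: [0.6023, 0.0665, 0.1442]
tcp_rot: [[0.204, 0.979, 0.004], [0.979, -0.204, 0.0], [0.001, 0.004, -1.0]]
ft_force: [-0.1, -0.0, -0.2]
gripper_width: 0.0256
finger_force: 0.0
```

View pics/end.png

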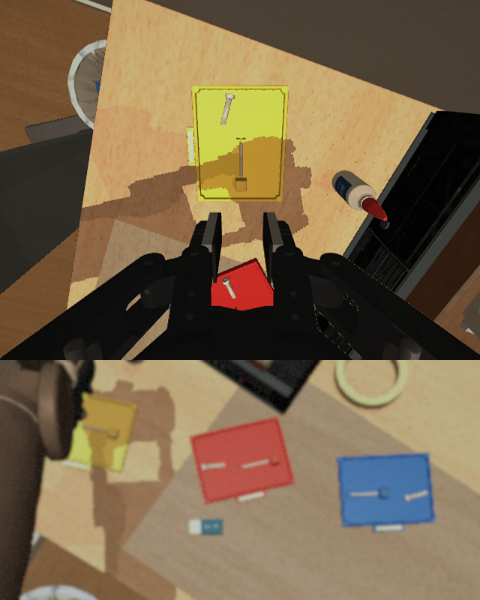

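The combined picture shows the yellow cutter inside its tray, cap at (240,183), with its screw clear at (227,108). Red and blue also lie clear of their screws, and the eraser has not moved.

```bash
python3 -c "
from rig import manip
print(manip.finish_job())"
```

```text
the job is handed in; nothing more can be done
None
```

All three cutters lie flat in the trays of their colours, clear of the screws, and the eraser and screws look undisturbed in the last pictures; I handed the job in at about 21 s, and no verdict was returned.

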